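# Catch the ejected sauce tub

## Task

Press the wide grey key of the sauce-tub dispenser all the way down with one finger, and let the other finger stop the tub as its spring pushes it out, before it slides off the open end of the lane. Finish like that, still holding the key down with one finger and the tub stopped in the lane against the other. Nothing is to be gripped or lifted, and leave everything else on the table where it stands.

Things in the scene. Friction and masses are not known exactly. Their poses are not given: they have to be found in the camera images.
- dispenser: Low steel tub dispenser fixed to the table, 184 x 74 mm. Origin: on the table, under the dispenser's centre line, 7 mm ahead of the key's middle; +x is the way the tub slides, +z up. Level lane floor 30 mm above the table. Along x: grey spring housing (-63 to -25 mm, 40 mm above the table), key, thin pusher plate (11 to 14 mm at the start, 44 mm wide, top 53.5 mm above the table), tub, gate, free lane.
- lane_end (a point): Middle of the lane floor's open far end, dispenser x = +120 mm, 30 mm above the table; beyond it is a drop to the table. The lane walls, 62 mm apart inside, run from x = 12 to 120 mm and stand 11 mm above the lane floor.
- key (a joint): Travel of the key: 0 up, 0.014 m fully down (firm stop). It goes straight down against a spring, about 3 N at first, 6 N when down (a few N more from rubbing at the gate), and rises when let go. With it 8.5 mm or more down, a spring drives the pusher and the tub along +x at some 50 to 80 mm/s with 2 to 3.5 N until something stops the tub; unstopped it is off the end in about 1.5 s.
- key_top (a point): Middle of the key's top face, moving with the key: a flat ribbed grey plate, 26 mm along x (-20 to +6 mm), 44 mm along y, its top 58 mm above the table when up, 44 mm when fully down. So a second finger at the same height as the pressing one passes 3 mm over the lane walls and 14 mm over the lane floor, in the tub's way.
- gate_top (a point): Middle of the gate's top edge: a steel strip 34 mm wide across the lane at dispenser x = 48 to 51 mm, standing 8.5 mm above the lane floor with the key up. It is one piece with the key: pressed, it sinks under the floor; let go, it rises again, under the tub if that stands over it.
- tub: Loose closed white plastic sauce tub, 32 mm along x, 50 mm along y, 36 mm high, about 100 g. Origin: centre of its underside, on the lane floor. It starts between pusher and gate, its centre at dispenser x = 30 to 33 mm, its front face 16 mm further. Stop it with its front face between dispenser x = 65 and 100 mm.
- spare_tub: A second tub of the same size standing on the table near the dispenser, not to be touched; origin under its centre.
- dip_bowl: Small white dip bowl, 68 mm across, 30 mm high; bystander; origin under its centre.
- tea_cup: Orange plastic tea cup, 64 mm across, 60 mm high; bystander; origin under its centre.
- spice_jar: Small amber glass jar, 44 mm across, 75 mm high; bystander; origin under its centre.
- spoon: Steel spoon lying flat, 150 mm long; bystander.
- soy_bottle: Amber bottle, 60 mm across, 160 mm high, at the left of the table; bystander; origin under its centre.
- steel_bowl: Steel bowl, 150 mm across, 60 mm high, at the right of the table; bystander; origin under its centre.
Mind the look-alikes: they are no part of the job. Leave any blue or red look-alike of the tub alone.

How it is judged:
On the way, in this order (a step that is already met when the one before it is completed fails the run):
1. the key is pressed down, the tub still behind the gate (value of joint key above 0.007 m and x of tub in the frame of dispenser below 0.046 m).
2. the tub has been pushed out past the gate and is stopped by a finger while the key is kept down (value of joint key above 0.008 m and contact force between the fingers and tub above 0.4 N and x of tub in the frame of dispenser between 0.046 and 0.09 m and linear speed of tub below 0.01 m/s), for 0.3 s.
At the end, for the whole second after the job is handed in: The key is still held at least 8 mm down, the tub stands level and still on the lane floor with its centre 46 to 90 mm along the dispenser's x axis, pressing on a finger with more than 0.4 N (all of step 2 and angle between tub's own z axis and vertical below 0.15 rad and z of tub in the frame of dispenser between 0.026 and 0.036 m and y of tub in the frame of dispenser between -0.012 and 0.012 m); the arm keeps its last pose, push and grip.
It fails at once if the tub slides away down the lane (x of tub in the frame of dispenser above 0.1 m).
It fails at once if the tub is lifted or leaves the lane floor (z of tub in the frame of dispenser above 0.04 m or z of tub in the frame of dispenser below 0.022 m).
It fails at once if the tub is tipped over (angle between tub's own z axis and vertical above 0.35 rad).
It fails at once if another thing on the table is moved by more than 15 mm (distance of any of spare_tub, dip_bowl, tea_cup, spice_jar, spoon, soy_bottle, steel_bowl from where it was at the start of the episode above 0.015 m).
It also fails if it takes over 29 s, if anything falls off the work surface, if the arm or the gripper's body presses on something with over 40 N, if the wrist force passes 120 N, or if a joint passes its speed limit or range.

## Robot

A 6-joint arm with a two-finger parallel gripper is mounted at the origin on the work surface. World frame = base frame: x ahead of the robot, y to its left, z up, the work surface at z = 0. Lengths are in m, angles in rad, forces in N, time in s.
With the tool pointing down it reaches from about 0.3 to 0.875 m from the base axis. Payload 6.4 kg.
Tool frame: the origin (TCP) lies where the fingers leave the gripper's body, on its centre line; the fingertips stand 73 mm ahead of it and the grasp point (between the pads) lies 54 mm ahead of it (ctrl.pinch_z is the distance from the TCP to the grasp point, in m); z points along the fingers, y is the direction in which the jaws open and shut (so a half turn about z gives the same grasp; the last joint's range is limited). The gripper opens to 85 mm and grips with 20 to 120 N. Pads are 22 mm wide; open, the fingers measure 114 mm over their backs; the gripper's body (76 mm by 85 mm) begins 54 mm behind the grasp point. The pads swing forward as they close: fully open they stand 13 mm farther back than shut.
Start: joints at [-1.497, 0.181, 1.607, -0, 1.354, -0.206], TCP at [0.159, -0.553, 0.304] pointing down, gripper open.
Joint ranges: [-2.99, 2.99], [-0.89, 2.07], [0.3, 2.58], [-1.14, 4.28], [0, 2.63], [-3.12, 3.12]. Speed limits (rad/s): [2.57, 2.57, 3.01, 3.14, 3.14, 3.14].

## Interface

Orientations are given as a unit quaternion [w, x, y, z].
In Python, from bench import ctrl, camera, camera_model gives the robot as it stands.
- The arm moves only by the tool arm_command, never from a script. Its argument "series" is a list of rows, each a list of 7 numbers: the shift along the tool's x, y, z in m, then the turn, a rotation vector about the tool's x, y, z in degrees, then the finger opening in m, from 0 to 0.0854. In form: [[tx, ty, tz, rx, ry, rz, gripper], ...]. A call has exactly 5 rows; each row is the pose to reach, as a shift and turn from the pose commanded when the call began, along the tool's axes at that moment; what a row does not reach only later rows make up. A row lasts 1/10 s, in which the tool goes at most 50 mm and 8.59 degrees, less where a joint would pass 70% of its speed; a pose out of reach is approached as far as the arm can. A call with a gripper value outside its range is refused whole. The fingers move at their own pace and stop on an object; the grip force is fixed at half the most. Time passes only in rows, so rows that repeat a pose let the fingers close, or fill a call up. It gives the time, the measured TCP pose, the force and the opening at its end, in the units of the state.
- ctrl.get_obs(): the state, without advancing time (a new reading comes with each control period).
- camera(name): name is "side" or "top"; returns (picture, depth): 384x512x3 uint8, red, green, blue; 384x512 float32, m along the optical axis (not along the pixel's ray), 0 where there is no reading.
- camera_model(name): a dict with "K" (3x3 intrinsics, pixels), "distortion" ([k1, k2, p1, p2, k3] as OpenCV has them; the pictures are not rectified), "position" and "attitude" of the camera in the world. Camera axes: x right, y down, z forward; pixel columns grow to the right and rows downward; lengths in m; the calibration is good to about 2 mm. A picture is of the moment at which its call begins. camera_model takes no time and is no camera call.
- ctrl.hand_in(): hands the job in, once; it reports no verdict.
The state is a dict: "time_s": time; "q": joint angles; "dq": joint speeds; "joint_efforts": joint torques, N m; "eef_pos": TCP position; "eef_rot": TCP orientation; "wrist_force": force on the tool from outside, world axes, zero at the start; "torque": the same for the moment, N m; "opening": opening from 0.0 (shut) to 1.0 (fully open).
Only numpy, scipy, OpenCV 4.12 (cv2) and the standard library are available. Lean on these libraries where they do the work, as an engineer would, in place of code of your own. Each camera call takes 0.05 s, during which the arm holds its last target. There are 200 camera calls.

## Working session

There is one attempt and no reset: what is moved stays moved. The work goes in short steps, Python scripts to look and compute and a tool call to move; the robot and the scene stay as the last step left them, time stands still between calls to the robot, and variables do not carry over. Pictures are saved under pics/ and viewed, about 8 in all and at most 12, crops included, and the job is handed in when it is done.

Besides the shell and the picture viewer there is one more tool, called after "Emit:" in YAML: its name, and indented under it one key for each argument. arm_command: Moves the arm, as the interface text tells. Its arguments: {"type":"object","properties":{"series":{"type":"array","items":{"type":"array","items":{"type":"number"}}}},"required":["series"]}

```bash
mkdir -p pics
python3 - <<'E'
from bench import ctrl,camera,camera_model
import cv2,numpy as np
for n in("top","side"):
    p,d=camera(n); np.savez(f"{n}0.npz",p=p,d=d); cv2.imwrite(f"pics/{n}0.png",p[:,:,::-1])
    print({k:np.round(v,4).tolist() for k,v in camera_model(n).items()})
o=ctrl.get_obs(); print(o, ctrl.pinch_z)
E
```

```text
{'K': [[360.9245, 0.0, 259.837], [0.0, 360.9245, 194.437], [0.0, 0.0, 1.0]], 'distortion': [0.0011, 0.0, 0.0, 0.0, 0.0], 'position': [0.2743, -0.0284, 1.0782], 'attitude': [0.0731, -0.6932, 0.7131, -0.0746]}
{'K': [[449.7311, 0.0, 252.9718], [0.0, 449.7311, 189.7544], [0.0, 0.0, 1.0]], 'distortion': [-0.0021, 0.0, 0.0, 0.0, 0.0], 'position': [-0.1548, 0.8301, 0.7507], 'attitude': [0.1465, -0.2791, 0.8264, -0.4666]}
{'time_s': 0.1, 'q': array([-1.49728980e+00,  1.81461958e-01,  1.60788764e+00,  1.00014480e-05,
        1.35379401e+00, -2.06322903e-01]), 'dq': array([-4.74978954e-04, -2.42094145e-03, -4.13801996e-03,  2.26422465e-04,
       -2.18512266e-04,  6.31250055e-05]), 'joint_efforts': array([ 1.49024399e-04, -4.45878196e+01, -3.52237594e+01, -3.08415620e-04,
        4.14937691e-03,  2.98899022e-05]), 'eef_pos': array([ 0.15878878, -0.552252  ,  0.30308669]), 'eef_rot': array([-7.73441810e-04,  9.90227747e-01,  1.39457550e-01,  5.63319005e-05]), 'wrist_force': array([-0.17830587, -0.02712369,  0.23963358]), 'torque': array([ 0.03768897, -0.02782375,  0.01017288]), 'opening': 0.9965554667037871} 0.0539
```

View pics/top0.png

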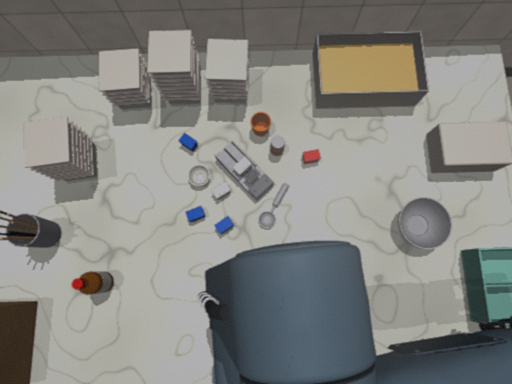

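View pics/side0.png

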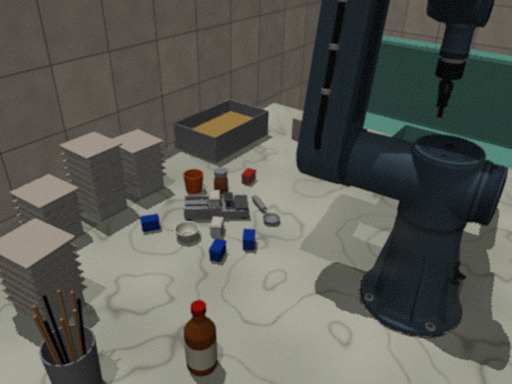

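The top view shows the dispenser around (244,170), running from upper left to lower right. The white tub is at about (243,165). The spare tub (221,190), dip bowl (199,176), cup (261,123), jar (277,146) and spoon (280,195) are close by.

```bash
python3 - <<'E'
import cv2,numpy as np
a=np.load("top0.npz")['p'][105:235,170:330,::-1]
cv2.imwrite("pics/c1.png",cv2.resize(a,None,fx=4.6,fy=4.6,interpolation=cv2.INTER_CUBIC))
E
cat > h.py <<'E'
from bench import ctrl,camera,camera_model
import cv2,numpy as np
from scipy.spatial.transform import Rotation as R
def model(n):
    m=camera_model(n); q=m['attitude']
    return np.array(m['K']),np.array(m['distortion']),np.array(m['position']),R.from_quat(np.roll(q,-1)).as_matrix()
def ray(n,uv,z):
    K,D,P,A=model(n)
    n_=cv2.undistortPoints(np.float64(uv).reshape(-1,1,2),K,D)[:,0]
    r=np.c_[n_,np.ones(len(n_))]@A.T
    return P+r*((z-P[2])/r[:,2])[:,None]
def proj(n,X):
    K,D,P,A=model(n)
    return cv2.projectPoints(((np.atleast_2d(X)-P)@A).reshape(-1,1,3),np.zeros(3),np.zeros(3),K,D)[0][:,0]
def cloud(n,d):
    K,D,P,A=model(n); v,u=np.nonzero(d>0)
    n_=cv2.undistortPoints(np.c_[u,v].astype(float).reshape(-1,1,2),K,D)[:,0]
    X=np.zeros(d.shape+(3,)); X[v,u]=(np.c_[n_,np.ones(len(n_))]*d[v,u][:,None])@A.T+P
    return X
E
python3 - <<'E'
from h import *
f=np.load("top0.npz"); X=cloud("top",f['d'])
np.set_printoptions(linewidth=260)
z=(X[...,2]*1000).round().astype(int)
print("     ",np.arange(212,276,2))
for v in range(138,204,2): print(v,z[v,212:276:2])
E
```

```text
[212 214 216 218 220 222 224 226 228 230 232 234 236 238 240 242 244 246 248 250 252 254 256 258 260 262 264 266 268 270 272 274]
138 [ 4  4  3  4  0  2  4  0  4  3  2  3  2 -1  4  2  4  2  2  5  2  3  1  4  5  1  3  1  5 -1 75 74]
140 [ 5  0  1  3  5  3  7  1  3  2 41  2  5  2 -1 -1  2  4  3  0 -2  2  3  5  4 -2  4  5 -1 -3 78 73]
142 [ 2  3  4 -1  1  2  5  3  2 34 43 45  1  4  4  5  1  2  2  2  2  2  2 -1  3  0  1  2  0  6 77 79]
144 [ 1  4  0  3 -2  3  2  4 36 33 32 45 42  0  1  2  3  2  2  3  1  4  0  0 -1  1  2  1  1 48 74 74]
146 [ 4  2  2  1  0  0  0 32 33 29 30 32 44 46  3 -1 -1  2  6  4  1  5  7  1  1  3  3  0  2 45 75 78]
148 [ 1  0  1  6  1  1 33 33 30 31 34 33 31 43 41  0  7 -1  4  3  4  1  1  0  1  1  5  2  1 43 51 70]
150 [ 1  1 -3  4  4 30 34 31 30 32 33 36 29 34 40 44  0  5  1  3  2  3  3  0  4  5  3  3 -1 25 44 52]
152 [ 5 -1  3  4 33 34 33 30 33 33 30 32 33 34 34 41 44 -1  6 -2  1  3  0  5  1  0 -1  5  4  4 28 40]
154 [ 2  1  3 32 32 33 34 35 32 34 31 35 32 33 31 31 45 42  0  4 -1  2  0  1  4 -1  3  1  5  1 12 19]
156 [ 3 -2 39 32 30 34 34 36 32 32 32 34 36 33 34 34
[... 1695 characters left out ...]
 41 41 37 41 37 39  4  3  1  1  3  1  4  4 23 41 41 41 46 40 44 42 40 41 25  0  0  3  1]
192 [37 40 36 41 38 39 35 40 22  6  3  1  1 -2  3  2  1  4 25 40 44 41 41 41 44 37 21  1  2  4  3  5]
194 [ 5 39 40 38 35 37 24  7  2  4  3  2  1  1  1  0  7  4  4 26 40 41 45 41 37 18  2  3  2  2  4  2]
196 [ 2  5 38 40 35 17 -1  4  3  2  4  4 -1  3  1  2  4  0  2  0 26 40 42 39 16  5  1  3  2  3  3  5]
198 [ 2  4 39 22  4  3  7  1  2  0  2  5  2  0  4  2  0  4  1  3  0 30 32 19  5  2  3  0  2  6  3 -1]
200 [ 5  1  2  0  0  1  1 -2  2  2  4  1  2  1  0  3  3  4  5  4  3  5 16  6  5  2  0  2  1  1  1 18]
202 [ 3  4  6  2  0  2  5  0  1  2  0  2  5  2  0  4 -1  1  5  4  2  6  3 -1  3  0  2  0  6  2  2 18]
```

View pics/c1.png

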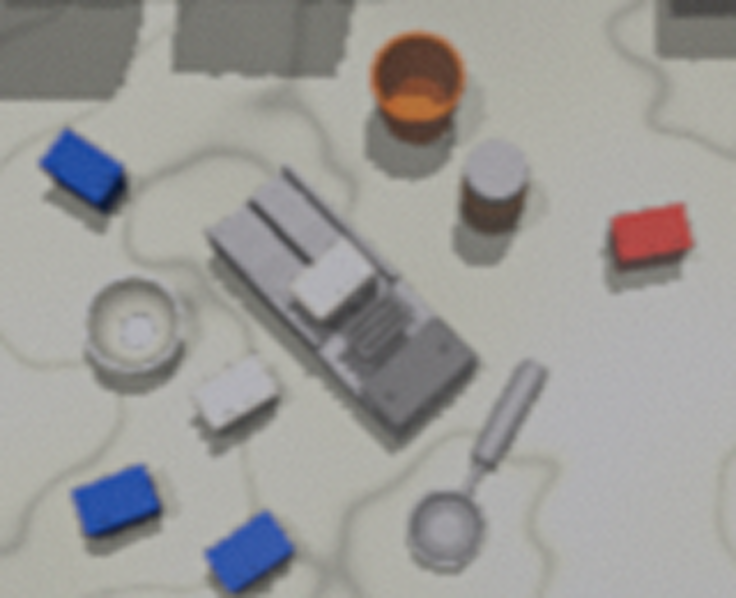

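The crop shows the open lane end at upper left (the tub's direction), the white tub, then the ribbed key and the housing at lower right. Next I fit the dispenser pose from the depth points.

```bash
cat >> h.py <<'E'
def rect(X,m):
    m=cv2.morphologyEx(m.astype(np.uint8),cv2.MORPH_OPEN,np.ones((2,2)))
    n,l,s,c=cv2.connectedComponentsWithStats(m)
    k=1+np.argmax(s[1:,4]); 
    return X[l==k]
def target(O,th,z,off):
    """tool pose for TCP at dispenser x=off; tool y along dispenser +x, z down"""
    y=np.array([np.cos(th),np.sin(th),0]); zt=np.array([0,0,-1.]); x=np.cross(y,zt)
    return np.r_[O[:2]+off*y[:2],z],np.c_[x,y,zt]
def delta(P,M):
    o=ctrl.get_obs(); A=R.from_quat(np.roll(o['eef_rot'],-1)).as_matrix()
    print("t",o['time_s'],"pos",o['eef_pos'].round(4),"F",o['wrist_force'].round(2),"op",round(o['opening'],3))
    print("shift",(A.T@(P-o['eef_pos'])).round(4),"turn",np.degrees(R.from_matrix(A.T@M).as_rotvec()).round(2))
E
python3 - <<'E'
from h import *
f=np.load("top0.npz"); X=cloud("top",f['d'])
w=np.zeros(X.shape[:2],bool); w[135:203,210:276]=1; Z=X[...,2]; w[180:,:232]=0; w[:166,268:]=0
out={}
for nm,m in dict(all=w&(Z>.022),tub=w&(Z>.062),hous=w&(Z>.036)&(Z<.05)).items():
    p=rect(X,m); r=cv2.minAreaRect((p[:,:2]*1000).astype(np.float32)); print(nm,len(p),r,p.mean(0).round(4))
# key: grey 55..63
m=w&(Z>.055)&(Z<.064); p=rect(X,m); print('key',len(p),cv2.minAreaRect((p[:,:2]*1000).astype(np.float32)),p.mean(0).round(4))
E
```

```text
all 1498 ((338.9212646484375, -26.05718994140625), (661.6950073242188, 156.03228759765625), 8.871952056884766) [0.5672 0.0095 0.0417]
tub 180 ((577.678466796875, 13.58340072631836), (29.552438735961914, 53.296852111816406), 43.0041389465332) [0.5749 0.0144 0.0669]
hous 296 ((278.060302734375, -4.250495910644531), (68.98351287841797, 551.890869140625), 81.99950408935547) [ 0.5142 -0.0372  0.0397]
key 126 ((547.9351806640625, -11.483888626098633), (21.427701950073242, 43.4142951965332), 42.20661544799805) [ 0.5465 -0.0125  0.056 ]
```

Run:
```python
from h import *
f=np.load("top0.npz"); X=cloud("top",f['d'])
w=np.zeros(X.shape[:2],bool); w[135:203,210:276]=1; Z=X[...,2]; w[180:,:232]=0; w[:166,268:]=0; w&=X[...,0]>.4
for nm,lo,hi in(("all",.025,.1),("tub",.062,.1),("hous",.037,.048),("key",.055,.064)):
    p=rect(X,w&(Z>lo)&(Z<hi)); r=cv2.minAreaRect((p[:,:2]*1000).astype(np.float32)); print(nm,len(p),r)
    e=np.linalg.eigh(np.cov(p[:,:2].T))[1]; print('  mean',p.mean(0).round(4),'pca',np.degrees(np.arctan2(e[1],e[0])).round(1))
# depth-free: rays through the tub/key mean pixel handled by cloud; candidate frame check
th=np.radians(42.5)
p=rect(X,w&(Z>.025)); d=np.array([np.cos(th),np.sin(th)]); n=np.array([-d[1],d[0]])
for a in(d,n): print(np.percentile(p[:,:2]@a,[0.5,2,50,98,99.5]).round(4))
```

```text
all 1486 ((338.9212646484375, -26.05718994140625), (661.6950073242188, 156.03228759765625), 8.871952056884766)
  mean [0.5675 0.0095 0.0419] pca [ -56.4 -146.4]
tub 180 ((577.678466796875, 13.58340072631836), (29.552438735961914, 53.296852111816406), 43.0041389465332)
  mean [0.5749 0.0144 0.0669] pca [-140.3  129.7]
hous 294 ((278.060302734375, -4.250495910644531), (68.98351287841797, 551.890869140625), 81.99950408935547)
  mean [ 0.5143 -0.0373  0.0398] pca [-98.7 171.3]
key 126 ((547.9351806640625, -11.483888626098633), (21.427701950073242, 43.4142951965332), 42.20661544799805)
  mean [ 0.5465 -0.0125  0.056 ] pca [-139.6  130.4]
[0.3406 0.3414 0.4229 0.5163 0.5195]
[-0.4155 -0.4138 -0.3764 -0.3425 -0.341 ]
```

Run:
```python
from h import *
f=np.load("top0.npz"); X=cloud("top",f['d'])
w=np.zeros(X.shape[:2],bool); w[135:203,210:276]=1; Z=X[...,2]; w[180:,:232]=0; w[:166,268:]=0
for lo in(.022,.026):
    m=(w&(Z>lo)&(Z<.1)).astype(np.uint8); n,l,s,c=cv2.connectedComponentsWithStats(m,connectivity=4)
    p=X[l==1+np.argmax(s[1:,4])]
    print(len(p),cv2.minAreaRect((p[:,:2]*1000).astype(np.float32)))
    xy=p[:,:2]; best=[]
    for a in np.arange(36,49,.5):
        t=np.radians(a); v=xy@[-np.sin(t),np.cos(t)]; best.append((np.ptp(np.percentile(v,[1,99])),a))
    print(sorted(best)[:5])
delta(*target(np.array([.5518,-.0071]),np.radians(42),.303,.040))
```

```text
1500 ((574.9273681640625, 13.687675476074219), (185.0655059814453, 74.6651611328125), 42.20664596557617)
[(np.float64(0.07250546211110775), np.float64(41.0)), (np.float64(0.0726468896026568), np.float64(41.5)), (np.float64(0.07278222116585958), np.float64(40.5)), (np.float64(0.07291463548004529), np.float64(42.0)), (np.float64(0.0733994221208567), np.float64(40.0))]
1483 ((574.9273681640625, 13.687675476074219), (185.0655059814453, 74.6651611328125), 42.20664596557617)
[(np.float64(0.07239256448676207), np.float64(41.0)), (np.float64(0.07248709563005001), np.float64(41.5)), (np.float64(0.0725218331664792), np.float64(40.5)), (np.float64(0.07277944707362738), np.float64(42.0)), (np.float64(0.07312151898670743), np.float64(40.0))]
t 0.1 pos [ 0.1588 -0.5523  0.3031] F [-0.18 -0.03  0.24] op 0.997
shift [ 0.5643 -0.4329  0.0009] turn [-4.0000e-02 -1.0000e-01 -1.1597e+02]
```

Emit:
arm_command:
  series:
    - [0.035,-0.027,0,0,0,-7,0.0854]
    - [0.075,-0.058,0,0,0,-15,0.0854]
    - [0.115,-0.088,0,0,0,-23,0.0854]
    - [0.155,-0.119,0,0,0,-31,0.0854]
    - [0.19,-0.146,0,0,0,-39,0.0854]

```text
time_s: 0.6
eef_pos: [0.3019, -0.3577, 0.3035]
eef_rot: [-0.0, 0.886, 0.464, 0.0]
wrist_force: [-0.0, 0.5, -0.3]
opening: 1.001
```

```bash
python3 -c "
from h import *
delta(*target(np.array([.5525,-.0066]),np.radians(41.8),.303,.040))"
```

```text
t 0.6 pos [ 0.3019 -0.3577  0.3035] F [-0.04  0.46 -0.3 ] op 1.001
shift [0.4702 0.016  0.0008] turn [ 0.000e+00 -5.000e-02 -7.645e+01]
```

Emit:
arm_command:
  series:
    - [0.047,0.002,0,0,0,-8,0.0854]
    - [0.094,0.003,0,0,0,-16,0.0854]
    - [0.141,0.005,0,0,0,-24,0.0854]
    - [0.188,0.006,0,0,0,-31,0.0854]
    - [0.235,0.008,0,0,0,-38,0.0854]

```text
time_s: 1.1
eef_pos: [0.443, -0.17, 0.3038]
eef_rot: [0.0, 0.686, 0.727, -0.0]
wrist_force: [1.4, -1.5, 0.8]
opening: 0.998
```

```bash
python3 -c "
from h import *
delta(*target(np.array([.5525,-.0066]),np.radians(41.8),.303,.040))"
```

```text
t 1.1 pos [ 0.443  -0.17    0.3038] F [ 1.42 -1.53  0.78] op 0.998
shift [0.1816 0.1501 0.0008] turn [ -0.     0.   -38.48]
```

Emit:
arm_command:
  series:
    - [0.036,0.03,0,0,0,-7.7,0.0854]
    - [0.072,0.06,0,0,0,-15.4,0.0854]
    - [0.108,0.09,0,0,0,-23.1,0.0854]
    - [0.145,0.12,0,0,0,-30.8,0.0854]
    - [0.1816,0.1501,0,0,0,-38.5,0.0854]

```text
time_s: 1.6
eef_pos: [0.5833, 0.0194, 0.3035]
eef_rot: [-0.0, 0.408, 0.913, -0.0]
wrist_force: [1.0, -1.3, 0.7]
opening: 0.999
```

```bash
python3 -c "
from h import *
delta(*target(np.array([.5525,-.0066]),np.radians(41.8),.18,.040))"
```

```text
t 1.6 pos [0.5833 0.0194 0.3035] F [ 1.   -1.34  0.74] op 0.999
shift [ 0.0011 -0.0002  0.1235] turn [-0.03 -0.02  0.07]
```

Emit:
arm_command:
  series:
    - [0,0,0.03,0,0,0,0.0854]
    - [0,0,0.06,0,0,0,0.0854]
    - [0,0,0.09,0,0,0,0.0854]
    - [0.001,0,0.115,0,0,0,0.0854]
    - [0.001,0,0.123,0,0,0,0.0854]

```text
time_s: 2.1
eef_pos: [0.5798, 0.0186, 0.1773]
eef_rot: [-0.003, 0.41, 0.912, -0.001]
wrist_force: [-0.2, -0.2, 0.7]
opening: 0.997
```

Run:
```python
from h import *
s,sd=camera("side"); t,td=camera("top"); np.savez("l1.npz",s=s,sd=sd,t=t,td=td)
delta(*target(np.array([.5525,-.0066]),np.radians(41.8),.18,.040))
a=cv2.resize(s[135:235,165:285,::-1],(600,500),interpolation=cv2.INTER_CUBIC)
cv2.imwrite("pics/l1.png",a)
# fingertip points in side depth cloud
o=ctrl.get_obs(); A=R.from_quat(np.roll(o['eef_rot'],-1)).as_matrix()
X=cloud("side",sd); T=(X-o['eef_pos'])@A; m=(sd>0)&(abs(T[...,0])<.02)&(abs(T[...,1])<.065)&(T[...,2]>.02)&(T[...,2]<.09)
T=T[m]; 
for sgn in(1,-1):
    q=T[sgn*T[:,1]>.02]*1000; print(sgn,len(q),"z",np.percentile(q[:,2],[50,95,99]).round(1) if len(q) else '')
    b=q[q[:,2]>np.percentile(q[:,2],99)-15]; print(" tip x,y range",np.percentile(b[:,:2],[3,97],axis=0).round(1).tolist())
```

```text
t 2.2 pos [0.5811 0.0183 0.1795] F [-0.78 -1.01 -0.61] op 0.999
shift [ 0.0005  0.0021 -0.0005] turn [-0.12 -0.15 -0.27]
1 53 z [36.6 52.4 54.3]
 tip x,y range [[4.4, 42.4], [13.3, 53.7]]
-1 52 z [37.  54.  56.4]
 tip x,y range [[3.2, -56.8], [12.0, -45.4]]
```

View pics/l1.png

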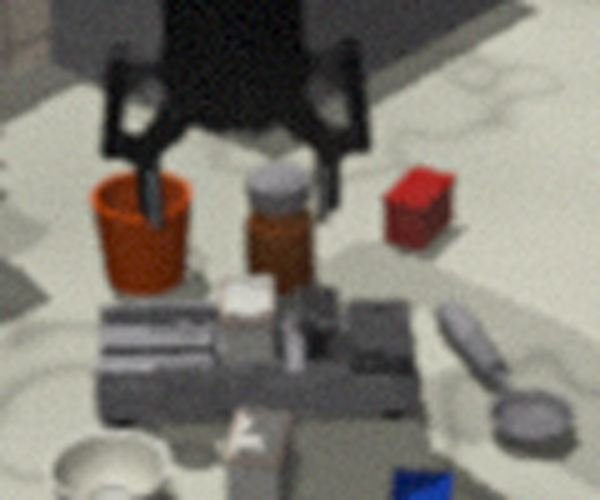

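The side view shows both fingers symmetric above the lane, the left at (150,225) beyond the tub on the free-lane side, the right at (325,215) near the key. Open tips stand about 60 mm ahead of the TCP. I check the dispenser frame against the side view before descending.

Run:
```python
from h import *
f=np.load("l1.npz"); O=np.array([.5525,-.0066,0]); th=np.radians(41.8)
M=np.c_[[np.cos(th),np.sin(th),0],[-np.sin(th),np.cos(th),0],[0,0,1]]
for n,k in(("side","sd"),("top","td")):
    D=(cloud(n,f[k])-O)@M*1000; D=D[(f[k]>0)&(abs(D[...,1])<45)&(abs(D[...,0]-28)<105)&(D[...,2]<78)]
    z=D[:,2]
    for nm,m in dict(tub=(z>62)&(z<72)&(D[:,0]<70)&(D[:,0]>0),key=(z>54.5)&(z<62)&(D[:,0]<9)&(D[:,0]>-30),house=(z>36)&(z<46)&(D[:,0]<-22),all=z>25).items():
        q=D[m]; print(n,nm,len(q),np.percentile(q,[2,50,98],axis=0).round(1).tolist() if len(q)>5 else '')
delta(*target(O,th,.124,.042))
```

```text
side tub 119 [[18.4, -24.4, 63.2], [35.3, 5.7, 67.5], [49.8, 24.7, 70.8]]
side key 78 [[-18.1, -22.5, 55.7], [-4.9, -0.1, 59.7], [7.1, 21.3, 61.6]]
side house 181 [[-60.3, -30.9, 37.5], [-42.5, 4.8, 41.5], [-24.4, 33.3, 44.5]]
side all 1246 [[-57.1, -37.8, 26.0], [31.1, 11.0, 37.7], [117.9, 36.0, 68.9]]
top tub 0 
top key 21 [[-17.9, -20.0, 56.3], [-15.0, -2.1, 59.3], [-9.7, 11.0, 61.6]]
top house 291 [[-60.5, -33.1, 37.5], [-42.6, 0.9, 41.8], [-23.8, 33.5, 44.9]]
top all 412 [[-61.6, -33.7, 29.0], [-38.4, -1.3, 41.2], [-12.3, 35.1, 61.0]]
t 2.2 pos [0.5811 0.0183 0.1795] F [-0.78 -1.01 -0.61] op 0.999
shift [0.0004 0.0042 0.0555] turn [-0.12 -0.15 -0.27]
```

Emit:
arm_command:
  series:
    - [0,0.001,0.012,0,0,0,0.0854]
    - [0,0.002,0.025,0,0,0,0.0854]
    - [0,0.004,0.04,0,0,0,0.0854]
    - [0,0.004,0.05,0,0,0,0.0854]
    - [0,0.004,0.054,0,0,0,0.0854]

```text
time_s: 2.7
eef_pos: [0.5841, 0.021, 0.1251]
eef_rot: [-0.001, 0.41, 0.912, -0.0]
wrist_force: [0.4, -0.3, 0.1]
opening: 1.001
```

Run:
```python
from h import *
s,sd=camera("side"); t,td=camera("top")
delta(*target(np.array([.5525,-.0066]),np.radians(41.8),.104,.043))
a=cv2.resize(s[145:235,165:285,::-1],(720,540),interpolation=cv2.INTER_CUBIC)
cv2.imwrite("pics/l2.png",a)
```

```text
t 2.8 pos [0.5844 0.0209 0.1258] F [-0.01 -0.31  0.58] op 0.999
shift [0.0008 0.0009 0.0218] turn [-0.07 -0.08 -0.27]
```

View pics/l2.png

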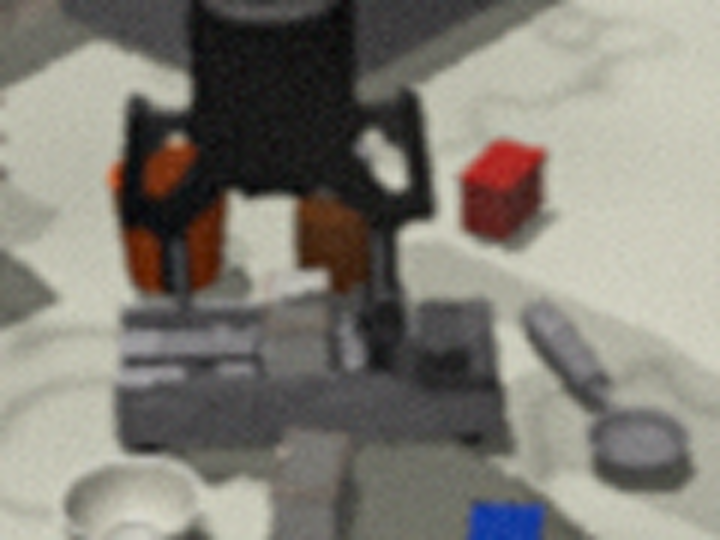

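The key finger is over the key (385,310), and the other finger is over the free lane beyond the tub (180,310). Pressing.

Emit:
arm_command:
  series:
    - [0.001,0.001,0.005,0,0,0,0.0854]
    - [0.001,0.001,0.01,0,0,0,0.0854]
    - [0.001,0.001,0.015,0,0,0,0.0854]
    - [0.001,0.001,0.0195,0,0,0,0.0854]
    - [0.001,0.001,0.022,0,0,0,0.0854]

```text
time_s: 3.3
eef_pos: [0.5856, 0.0222, 0.1054]
eef_rot: [0.001, 0.41, 0.912, 0.0]
wrist_force: [-0.4, 1.1, 5.7]
opening: 0.998
```

Run:
```python
from h import *
delta(*target(np.array([.5525,-.0066]),np.radians(41.8),.104,.043))
s,sd=camera("side")
delta(*target(np.array([.5525,-.0066]),np.radians(41.8),.104,.043))
cv2.imwrite("pics/l3.png",cv2.resize(s[145:235,165:285,::-1],(720,540),interpolation=cv2.INTER_CUBIC))
```

```text
t 3.3 pos [0.5856 0.0222 0.1054] F [-0.37  1.12  5.67] op 0.998
shift [ 0.0005 -0.0009  0.0014] turn [ 0.05  0.06 -0.26]
t 3.35 pos [0.5856 0.0222 0.1051] F [0.53 1.16 6.08] op 1.001
shift [ 0.0005 -0.0009  0.0011] turn [ 0.05  0.05 -0.27]
```

View pics/l3.png

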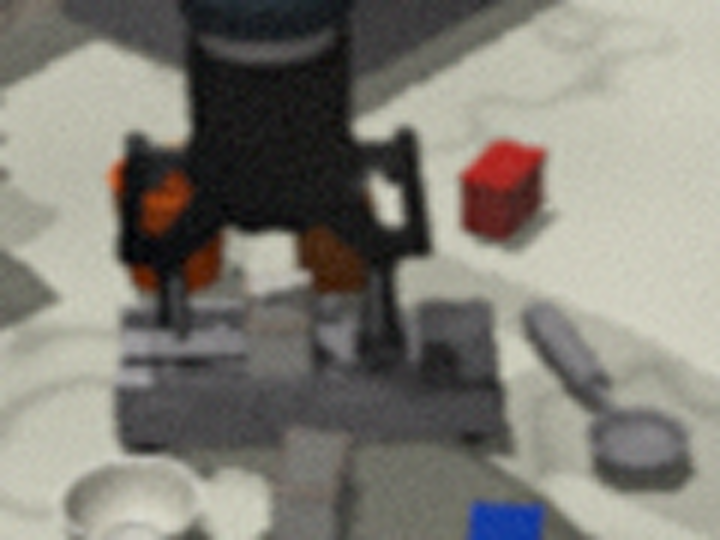

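The tub has started moving left, with its front at about (245,340), and the key finger carries about 6 N. Press a little further to the stop.

Emit:
arm_command:
  series:
    - [0,0,0.0005,0,0,0,0.0854]
    - [0,0,0.001,0,0,0,0.0854]
    - [0,0,0.0015,0,0,0,0.0854]
    - [0,0,0.002,0,0,0,0.0854]
    - [0,0,0.002,0,0,0,0.0854]

```text
time_s: 3.85
eef_pos: [0.5856, 0.0223, 0.1038]
eef_rot: [0.001, 0.41, 0.912, 0.0]
wrist_force: [-0.5, 1.2, 6.8]
opening: 1.002
```

Emit:
arm_command:
  series:
    - [0,0,0,0,0,0,0.0854]
    - [0,0,0,0,0,0,0.0854]
    - [0,0,0,0,0,0,0.0854]
    - [0,0,0,0,0,0,0.0854]
    - [0,0,0,0,0,0,0.0854]

```text
time_s: 4.35
eef_pos: [0.5857, 0.0223, 0.1039]
eef_rot: [0.001, 0.41, 0.912, 0.0]
wrist_force: [-0.4, 1.3, 6.5]
opening: 1.0
```

Run:
```python
from h import *
s,sd=camera("side")
delta(*target(np.array([.5525,-.0066]),np.radians(41.8),.104,.043))
cv2.imwrite("pics/l4.png",cv2.resize(s[145:235,165:285,::-1],(720,540),interpolation=cv2.INTER_CUBIC))
O=np.array([.5525,-.0066,0]); th=np.radians(41.8)
M=np.c_[[np.cos(th),np.sin(th),0],[-np.sin(th),np.cos(th),0],[0,0,1]]
D=(cloud("side",sd)-O)@M*1000; q=D[(sd>0)&(abs(D[...,1])<30)&(D[...,0]>20)&(D[...,0]<105)&(D[...,2]>62)&(D[...,2]<73)&(s.min(-1)>110)]
print(len(q),np.percentile(q,[3,50,97],axis=0).round(1).tolist())
```

```text
t 4.4 pos [0.5857 0.0223 0.1039] F [-1.14  1.95  6.95] op 0.998
shift [ 0.0006 -0.001  -0.0001] turn [ 0.06  0.06 -0.27]
51 [[55.5, -25.5, 65.5], [67.0, -10.3, 68.0], [81.3, 14.9, 70.9]]
```

View pics/l4.png

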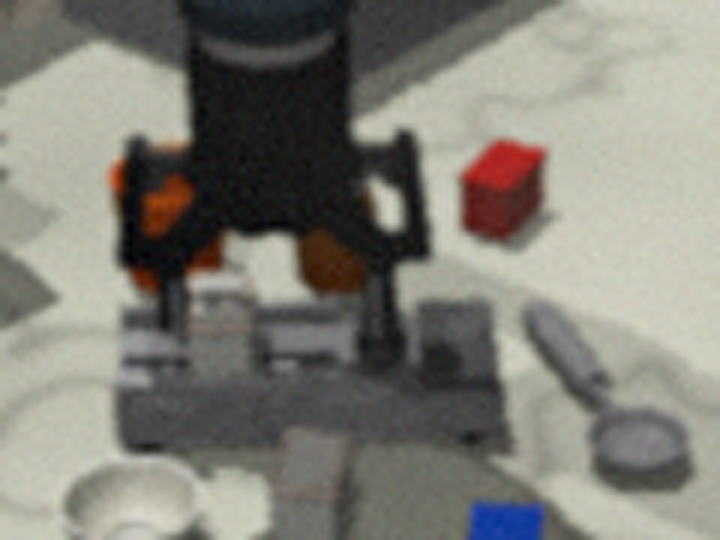

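The tub is stopped against the left finger (about x = 68 mm, upright). The 7 N reading doesn't show the key on its firm stop, so I press gently on until the force rises.

Emit:
arm_command:
  series:
    - [0,0,0.0005,0,0,0,0.0854]
    - [0,0,0.001,0,0,0,0.0854]
    - [0,0,0.0015,0,0,0,0.0854]
    - [0,0,0.0015,0,0,0,0.0854]
    - [0,0,0.0015,0,0,0,0.0854]

```text
time_s: 4.9
eef_pos: [0.5858, 0.0223, 0.1034]
eef_rot: [0.001, 0.41, 0.912, 0.0]
wrist_force: [-4.1, 2.2, 14.9]
opening: 1.004
```

The force jumped to 15 N after only 0.5 mm of travel, so the key is on its stop. Hold, check and hand in.

Emit:
arm_command:
  series:
    - [0,0,0,0,0,0,0.0854]
    - [0,0,0,0,0,0,0.0854]
    - [0,0,0,0,0,0,0.0854]
    - [0,0,0,0,0,0,0.0854]
    - [0,0,0,0,0,0,0.0854]

```text
time_s: 5.4
eef_pos: [0.5857, 0.0223, 0.1033]
eef_rot: [0.001, 0.41, 0.912, 0.0]
wrist_force: [-5.1, 1.6, 14.6]
opening: 1.0
```

Run:
```python
from h import *
s,sd=camera("side")
o=ctrl.get_obs(); print(o['time_s'],o['eef_pos'],o['wrist_force'],o['torque'])
O=np.array([.5525,-.0066,0]); th=np.radians(41.8)
M=np.c_[[np.cos(th),np.sin(th),0],[-np.sin(th),np.cos(th),0],[0,0,1]]
D=(cloud("side",sd)-O)@M*1000; q=D[(sd>0)&(abs(D[...,1])<30)&(D[...,0]>20)&(D[...,0]<105)&(D[...,2]>62)&(D[...,2]<73)&(s.min(-1)>110)]
print(len(q),np.percentile(q,[3,50,97],axis=0).round(1).tolist())
cv2.imwrite("pics/l5.png",cv2.resize(s[145:235,165:285,::-1],(720,540),interpolation=cv2.INTER_CUBIC))
```

```text
5.45 [0.58575659 0.02231046 0.10337167] [-3.58254826  1.09984244 13.89010683] [-0.12030453  1.1562051  -0.16968097]
41 [[55.5, -25.1, 65.9], [66.9, -12.1, 67.9], [81.0, 19.9, 70.5]]
```

View pics/l5.png

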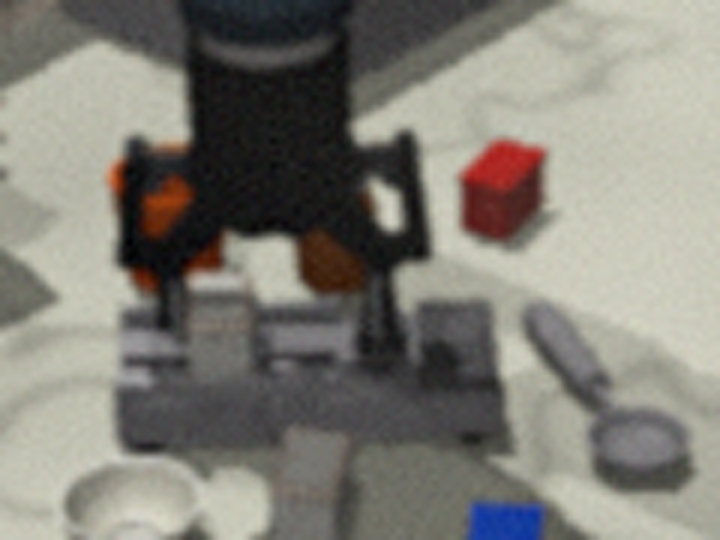

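The picture is unchanged: the tub stands upright against the left finger at (190,330), the key is down, and the bystanders are where they were.

```bash
python3 -c "
from bench import ctrl
print(ctrl.hand_in())"
```

```text
the job is handed in; nothing more can be done
None
```

The job is handed in at about 5.5 s. One finger holds the key down and the tub is stopped upright in the lane against the other finger. No verdict was reported.

- **Key:** near the end, a 1.5 mm push moved the finger only 0.5 mm and raised the force from about 7 N to about 14 N, so I take the key to be on its firm stop.
- **Tub:** measured from the side camera, its centre is about 68 mm along the dispenser's x axis. It did not shift between the last two pictures, 1 s apart.
- **Other things on the table:** those in the final side crop looked unmoved. I did not check the soy bottle or steel bowl, but the arm never went low near them.
- **Weaker points:**
  - The two cameras differ by 1 to 2 mm on where the dispenser stands, well inside the margins.
  - I could not measure the push of the tub on the finger directly. I infer it from the spring and from the tub standing still against the finger.
  - In the last hold the wrist also read a sideways force of about 4 to 5 N, probably rubbing at the key.

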